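# Fetch the gauge bar from its flip-cap tube

### The job

Flick open the cap of the tall tube, draw out the steel bar and lay it on the sloping rest with its end on the ledge, and let go. Take it again across its middle and lay it flat and square on top of the pile of two bars, without dropping it, and press the tube's cap fully shut. Leave the pile, the short tubes and everything else where they are.

Things in the scene. Friction and masses are not known exactly. Their poses are not given: they have to be found in the camera images.
- cap (a joint): the hinged domed black cap of the tall tube: 0 is fully shut, grows as it opens, about 1.57 is lip straight up, stop at 2.2 rad; it may start slightly ajar (up to 0.12). The hinge is stiff (0.05 N m): the cap stays where it is left, so it must be swung open, and swung and pressed shut
- tube_tall: the tall tube, thickest and tallest of three upright white tubes with black flip caps, 85 mm apart in an aluminium rack, order random; the others are 46 mm dia and under 92 mm tall with cap. Tall tube: 60 mm dia, rim 110 mm above the bench, top of the shut domed cap 148 mm. Origin on its axis at bench height; z up, x from lip to hinge (roughly away from the robot), y along the hinge line
- cap_hinge (a point): middle of the hinge line of the tall tube's cap, fixed on the tube at rim height, 31 mm along +x of the tube's axis; axes as the tube's
- cap_lip (a point): centre of that cap's thumb lip, moving with it: a tongue 24 mm long, 20 mm wide (along the hinge line), 8 mm thick, sticking out from the dome's lower edge opposite the hinge. Shut, it lies 73 mm along -x and 6 mm above the hinge; opening, it rises and goes over to +x. Its sides can be pinched from above; led round the hinge it pivots between the fingers, lagging up to 0.25 rad
- bar_mid (a point): centre of the loose steel bar, 120 x 28 x 10 mm, about 0.25 kg: z is its long axis, y its width, x its thickness. At first it stands on end, loose, in a slot in the tall tube (tube's axis), its width along the hinge line, its top end 28 mm above the rim, hidden by the shut cap; lifted 95 mm it is clear of the tube
- rest: the sloping rest, a fixed grey stand (origin on the bench, base 130 x 70 mm) with a dark steel rail at 45 degrees, high end away from the robot, ledge at the near, low end. The rail is 20 mm wide, so the bar overhangs it 4 mm each side
- rest_seat (a point): where the bar's centre is when it lies properly on the sloping rest, 69 mm above the bench: x runs down along the rail to the 12 mm high ledge for the bar's lower end (60 mm from here), y is level across the rail, z is normal to the rail, upward. The rail's surface is 5 mm under this point; its high end is 35 mm up the slope, so the bar's upper 25 mm stick out
- pile_top (a point): centre of the top face of the pile: two steel bars of the same 120 x 28 x 10 mm size lying loose, one squarely on the other, on a fixed wooden board (170 x 55 mm, 10 mm thick). x along the bars, y across them, z up. This face is 30 mm above the bench.
- pile0: the lower bar of the pile (centre of its underside), axes as for the pile's top
- cap_left (a joint): cap of one of the short tubes, 0 is shut; leave shut
- cap_right (a joint): cap of the other short tube, 0 is shut; leave shut
- can: bystander: upright metal spray can, 58 mm dia, 170 mm tall (origin at its underside)
- jar: bystander: grey plastic jar with white cap, 68 mm dia, 80 mm tall (origin at its underside)
- driver: bystander: screwdriver lying on the bench (origin at its underside)
- spanner: bystander: flat spanner lying on the bench (origin at its underside)
- tape: bystander: roll of black tape lying flat, 64 mm dia, 18 mm high (origin at its underside)
- carton: bystander: cardboard box 120 x 160 x 90 mm (origin at its underside)
- punch: bystander: dark steel round rod 120 mm long, 12 mm thick, lying on the bench (origin at its underside)
- bar: the same loose bar, origin at the centre of its lower end as it stands in the tube (60 mm from its centre along -z)
There are look-alikes about, which are no part of the job. Leave any yellow look-alike of the part that bears pile_top alone. What is shaped like the rest but green is not meant.

How it is judged (in metres and radians):
On the way, in this order (a step that is already met when the one before it is completed fails the run):
1. the tall tube's cap is swung open (past 1.4 rad) (value of joint cap above 1.4 rad), for 0.2 s.
2. the bar lies on the sloping rest, let go (centre within 12 mm of the seat, along the rail within 0.15 rad) (distance between bar_mid and rest_seat below 0.012 m and angle between the z axis of bar and the x axis of rest_seat, either way round below 0.15 rad and angle between the x axis of bar and the z axis of rest_seat, either way round below 0.15 rad and contact force between the fingers and bar below 0.05 N), for 0.3 s.
At the end, for the whole second after the job is handed in: The bar lies flat, released and at rest on top of the pile, its centre within 8 mm of the top bar's centre and in line within 0.1 rad (6 degrees), the pile's own two bars still within 8 mm and 0.1 rad of one another, and the tall tube's cap is shut (below 0.06 rad) (horizontal distance between each of bar_mid, pile0 and pile_top below 0.008 m and z of bar_mid in the frame of pile_top between 0.002 and 0.008 m and angle between the z axis of bar and the x axis of pile_top, either way round below 0.1 rad and angle between the x axis of bar and the z axis of pile_top, either way round below 0.1 rad and angle between the x axis of pile0 and the x axis of pile_top, either way round below 0.1 rad and linear speed of bar below 0.02 m/s and contact force between the fingers and bar below 0.05 N and value of joint cap below 0.06 rad); the robot touches nothing.
It fails at once if the bar is dropped: it moves faster than 0.7 m/s while the fingers do not hold it (linear speed of bar above 0.7 m/s and contact force between the fingers and bar below 0.05 N).
It fails at once if a short tube's cap is opened (more than 0.25 rad) (value of joint any of cap_left, cap_right above 0.25 rad).
It fails at once if a bystander is shifted by more than 30 mm (distance of any of can, jar, driver, spanner, tape, carton, punch from where it was at the start of the episode above 0.03 m).
It fails at once if the pile is shifted by more than 25 mm (distance of any of pile0, pile_top from where it was at the start of the episode above 0.025 m).
It also fails if it takes over 72 s, if anything falls off the work surface, if the arm or the gripper's body presses on something with over 40 N, if the wrist force passes 120 N, or if a joint passes its speed limit or range.

### The arm

A 6-joint arm with a two-finger parallel gripper is mounted at the origin on the work surface. World frame = base frame: x ahead of the robot, y to its left, z up, the work surface at z = 0. Lengths are in m, angles in degrees, forces in N, time in s.
With the tool pointing down it reaches from about 0.325 to 0.85 m from the base axis. Payload 15.5 kg.
Tool frame: the origin (TCP) lies midway between the tips of the shut fingers; the grasp point (between the pads) lies 19 mm behind it; z points along the fingers, y is the line along which they close (so a half turn about z gives the same grasp; the last joint's range is limited). The gripper opens to 91 mm and grips with 3 to 60 N. Pads are 32 mm wide; open, the fingers measure 118 mm over their backs; the gripper's body (76 mm by 178 mm) begins 60 mm behind the grasp point.
Start: joints at [-77.722, 28.281, 77.091, -0, 74.628, -5.472], TCP at [0.191, -0.595, 0.214] pointing down, gripper open.
Joint ranges: [-166.48, 166.48], [-47.26, 123.95], [12.59, 153.08], [-70.14, 250.14], [6.76, 159.57], [-176.63, 176.63]. Speed limits (degrees/s): [108.29, 108.29, 147.25, 172.46, 172.46, 172.46].

### API

Orientations are given as a 3x3 rotation matrix whose columns are the frame's x, y, z axes.
In Python, from bench import ctrl gives the robot as it stands. The module is installed in compiled form; this text tells all that it offers. Calls block until the motion is done:
- ctrl.goto(position, orientation): joint-space move of the TCP to a pose.
- ctrl.move_l(position, vel=0.15, ori=None, contact_N=None): straight line of the TCP; ori=None keeps the orientation; vel is the mean speed in m/s. With contact_N (N) it stops when the force on the tool has changed by that much, and returns True; else False.
- ctrl.movej(angles): joint-space move.
- ctrl.command_gripper(opening): opening from 0.0 (shut) to 1.0 (fully open); the grip force is fixed at half the most; returns when the fingers have stopped.
- ctrl.sleep(seconds).
- ctrl.ik(position, orientation): joint angles nearest the present ones, or None.
- ctrl.read_camera(name): name is "side" or "top"; returns the picture (400x640x3 uint8, blue, green, red); there is no depth.
- ctrl.camera_params(name): a dict with "fx", "fy", "cx", "cy" (pixels), "pose" (4x4, takes a point from camera to world coordinates). Camera axes: x right, y up, looking along -z (the intrinsics and any distortion apply to the point x, -y, -z); pixel columns grow to the right and rows downward; lengths in m; the calibration is good to about 2 mm. A picture is of the moment at which its call begins. camera_params takes no time and is no camera call.
A pose or a line that the arm cannot do raises ctrl.MotionError and nothing moves.
- ctrl.sign_off(): hands the job in; it is judged then, once.
Readings, each from a call of its own:
- ctrl.current_t(): time.
- ctrl.current_q(): joint angles.
- ctrl.current_dq(): joint speeds.
- ctrl.current_effort(): joint torques, N m.
- ctrl.current_tool_pos(): TCP position.
- ctrl.current_eef_rot(): TCP orientation.
- ctrl.current_contact_force(): force on the tool from outside, world axes, zero at the start.
- ctrl.current_wrist_torque(): the same for the moment, N m.
- ctrl.current_grip_width(): opening from 0.0 (shut) to 1.0 (fully open).
- ctrl.current_grasp_force(): force on a finger pad.
Only numpy, scipy, OpenCV 4.12 (cv2) and the standard library are available. Lean on these libraries where they do the work, as an engineer would, in place of code of your own. Each camera call takes 0.05 s, during which the arm holds its last target. There are 200 camera calls.

## Working session

There is one attempt and no reset: what is moved stays moved. The work goes in short steps, each a Python script; the robot and the scene stay as the last script left them, time stands still between calls to the robot, and variables do not carry over. Pictures are saved under pics/ and viewed, at most 10 in all, crops included, and the job is handed in when it is done.

```bash
mkdir -p pics; python3 - <<'E'
from bench import ctrl
import cv2,numpy as np
np.set_printoptions(precision=4,suppress=True)
for n in("side","top"):
    cv2.imwrite(f"pics/{n}0.png",ctrl.read_camera(n)); print(ctrl.camera_params(n))
E
```

```text
{'fx': 386.1100838206314, 'fy': 386.1100838206314, 'cx': 314.8346900597557, 'cy': 202.01209295652944, 'pose': array([[-0.9992,  0.0095, -0.0385,  0.4641],
       [-0.038 , -0.5097,  0.8595,  0.9373],
       [-0.0114,  0.8603,  0.5097,  0.636 ],
       [ 0.    ,  0.    ,  0.    ,  1.    ]])}
{'fx': 391.35492548581163, 'fy': 391.35492548581163, 'cx': 329.284828332827, 'cy': 199.54444775453328, 'pose': array([[ 0.0004,  0.9969, -0.0787,  0.4218],
       [-0.9998, -0.0011, -0.0187, -0.0011],
       [-0.0187,  0.0787,  0.9967,  1.1969],
       [ 0.    ,  0.    ,  0.    ,  1.    ]])}
```

View pics/side0.png

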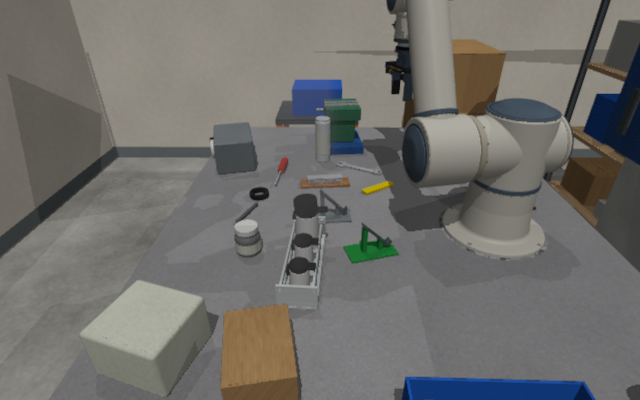

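View pics/top0.png

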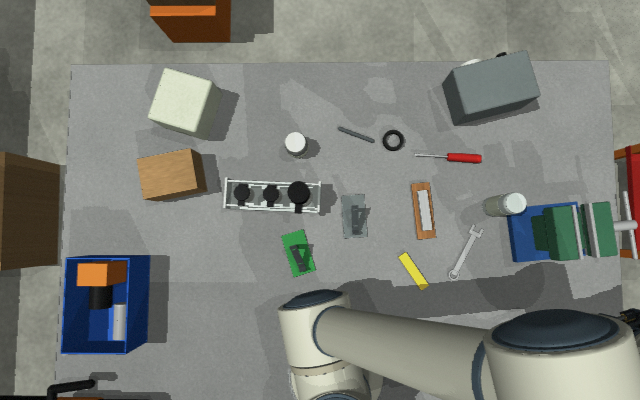

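Top view: the tall tube's cap is at about (298,192), the grey rest at (354,216), and the pile on its board at (424,210). The green and yellow look-alikes sit nearer the robot. I'll zoom in on these parts.

```bash
python3 - <<'E'
import cv2,numpy as np
t=cv2.imread("pics/top0.png");s=cv2.imread("pics/side0.png")
a=cv2.resize(t[170:250,280:440],None,fx=5,fy=5,interpolation=cv2.INTER_CUBIC)
b=cv2.resize(s[170:300,275:435],None,fx=5,fy=5,interpolation=cv2.INTER_CUBIC)[:600]
cv2.imwrite("pics/tc.png",a);cv2.imwrite("pics/sc.png",b)
E
```

```text
(no output)
```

View pics/tc.png

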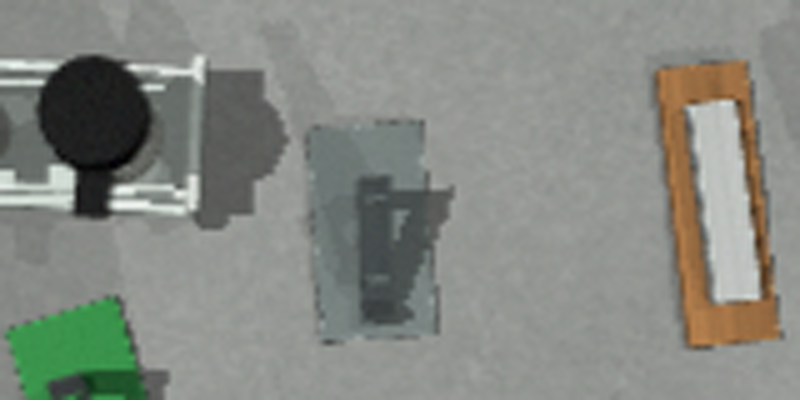

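View pics/sc.png

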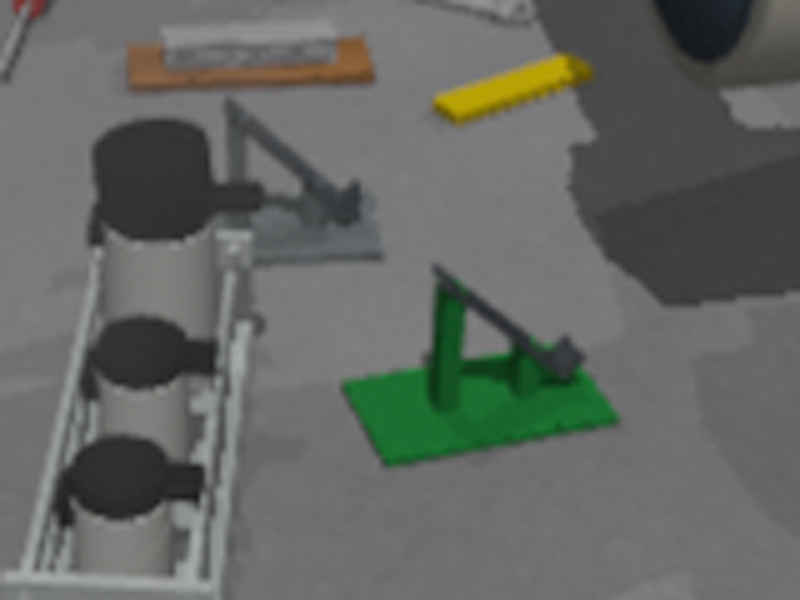

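The crops, converted to full-image pixels, show:
- **Top view:** cap disc at (298.8,192.4), lip at (298.4,209). The rest's rail runs from (355,206) to (358,234). The white bar's centre is at (424.8,210.3).
- **Side view:** the rail's high end is at (321.4,190.6) and its ledge at about (345,210).

Next I'll compute positions and check IK.

```bash
cat > h.py <<'E'
from bench import ctrl
import cv2,numpy as np
np.set_printoptions(precision=4,suppress=True)
def ray(n,uv):
    p=ctrl.camera_params(n);T=np.array(p["pose"])
    d=T[:3,:3]@np.array([(uv[0]-p["cx"])/p["fx"],-(uv[1]-p["cy"])/p["fy"],-1.])
    return T[:3,3],d/np.linalg.norm(d)
def onz(n,uv,z):
    o,d=ray(n,uv);return o+d*(z-o[2])/d[2]
def two(ut,us):
    (o1,d1),(o2,d2)=ray("top",ut),ray("side",us)
    s=np.linalg.lstsq(np.c_[d1,-d2],o2-o1,rcond=None)[0]
    a,b=o1+s[0]*d1,o2+s[1]*d2
    return (a+b)/2,np.linalg.norm(a-b)
def R(psi,al=0,s=1):
    h=np.array([np.cos(psi),np.sin(psi),0]);l=np.array([-h[1],h[0],0]);al=np.radians(al)
    z=np.sin(al)*h-np.cos(al)*np.array([0,0,1.]);y=s*l
    return np.c_[np.cross(y,z),y,z]
def frame(psi):
    h=np.array([np.cos(psi),np.sin(psi),0]);return h,np.array([-h[1],h[0],0]),np.array([0,0,1.])
E
python3 - <<'E'
from h import *
t=cv2.imread("pics/top0.png");s=cv2.imread("pics/side0.png")
tc=lambda x,y:np.array([(x+.5)/5-.5+280,(y+.5)/5-.5+170])
sc=lambda x,y:np.array([(x+.5)/5-.5+275,(y+.5)/5-.5+170])
hsv=cv2.cvtColor(t,cv2.COLOR_BGR2HSV)
def big(m,box):
    x0,y0,x1,y1=box;k=np.zeros_like(m);k[y0:y1,x0:x1]=m[y0:y1,x0:x1]
    c=cv2.findContours(k,cv2.RETR_EXTERNAL,cv2.CHAIN_APPROX_NONE)[0];return max(c,key=cv2.contourArea)
def axis(n,box,m,z):
    c=big(m,box);r=cv2.minAreaRect(c);P=np.array([onz("top",p,z) for p in cv2.boxPoints(r)])
    e=[P[1]-P[0],P[2]-P[1]];e.sort(key=np.linalg.norm);v=e[1]*np.sign(e[1][0])
    print(n,P.mean(0),"len",[np.linalg.norm(q) for q in e],"yaw",np.arctan2(v[1],v[0]))
axis("bar",(410,175,440,245),((hsv[...,1]<40)&(hsv[...,2]>190)).astype(np.uint8),.03)
axis("board",(405,175,445,245),((hsv[...,1]>40)|((hsv[...,1]<40)&(hsv[...,2]>190))).astype(np.uint8),.01)
P=[onz("top",tc(*q),.03) for q in((686,106),(736,99),(761,298),(712,303))];P=np.array(P)
print("barhand",P.mean(0),np.arctan2(*(P[0]-P[3])[[1,0]]),np.arctan2(*(P[1]-P[2])[[1,0]]))
P=np.array([onz("top",tc(*q),.006) for q in((307,125),(424,121),(438,334),(322,342))])
print("base",P.mean(0),np.arctan2(*(P[0]-P[3])[[1,0]]),np.arctan2(*(P[1]-P[2])[[1,0]]),np.linalg.norm(P[0]-P[3]),np.linalg.norm(P[1]-P[0]))
print("rail hi",onz("top",tc(375,177),.09),onz("side",sc(232,105),.09),two(tc(375,177),sc(232,105)))
print("ledge",onz("top",tc(387,322),.03),two(tc(387,322),sc(350,200)))
m=(t.max(2)<45).astype(np.uint8)
c=big(m,(286,178,312,216));pts=c[:,0];pc=pts[pts[:,1]<202]
(cx,cy),r=cv2.minEnclosingCircle(pc);print("cap px",cx,cy,r)
for z in(.11,.125,.14):print("cap",z,onz("top",(cx,cy),z),2*r*(1.197-z)/391)
for q in((75,212),(110,214),(76,172),(111,172)):print("lip",onz("top",tc(*q),.12))
# side cap: rim bottom & dome top
print("tubeside: base-of-cap centre @.11",onz("side",sc(158,215),.11),"top @.148",onz("side",sc(152,135),.148))
print("rack", onz("top",tc(200,60),.06),onz("top",tc(190,210),.06))
print(ctrl.current_eef_rot())
E
```

```text
bar [ 0.483 -0.263  0.03 ] len [np.float64(0.025755012806165944), np.float64(0.11748607840825172)] yaw 0.11550669539263118
board [ 0.4831 -0.2619  0.01  ] len [np.float64(0.05777884348686483), np.float64(0.17056289235529484)] yaw 0.0964313934182417
barhand [ 0.4829 -0.2618  0.03  ] 0.1131929076692364 0.10491097125921715
base [ 0.4667 -0.0544  0.006 ] 0.0667649898873068 0.05863817404702275 0.13224048475634592 0.07142202145015286
rail hi [ 0.4936 -0.052   0.09  ] [ 0.4898 -0.0491  0.09  ] (array([ 0.4918, -0.0521,  0.0885]), np.float64(0.0038014239463738287))
ledge [ 0.4112 -0.0615  0.03  ] (array([ 0.4149, -0.0623,  0.0173]), np.float64(0.007535525953842168))
cap px 298.6428527832031 192.35714721679688 11.350276947021484
cap 0.11 [0.5278 0.1049 0.11  ] 0.06310870097909133
cap 0.125 [0.5263 0.1035 0.125 ] 0.062237835740189415
cap 0.14 [0.5249 0.102  0.14  ] 0.06136697050128751
lip [0.4724 0.1148 0.12  ]
lip [0.4713 0.0954 0.12  ]
lip [0.4945 0.1144 0.12  ]
lip [0.4945 0.095  0.12  ]
tubeside: base-of-cap centre @.11 [0.5238 0.1038 0.11  ] top @.148 [0.5269 0.0879 0.148 ]
rack [0.5642 0.0486 0.06  ] [0.4764 0.0542 0.06  ]
[[ 0.9524  0.3049 -0.0002]
 [ 0.3049 -0.9524  0.0011]
 [ 0.0001 -0.0011 -1.    ]]
```

```bash
cat >> h.py <<'E'
TUBE=np.array([.526,.1038,0]);PT=-.03
SEAT=np.array([.4635,-.055,.069]);PS=.063
PILE=np.array([.483,-.2622,.03]);PP=.108
def lip(th):
    h,l,u=frame(PT);c=TUBE+h*.031+u*.110
    return c+h*(-.073*np.cos(th)+.006*np.sin(th))+u*(.073*np.sin(th)+.006*np.cos(th))
E
python3 - <<'E'
from h import *
h,l,u=frame(PS);r=.70710678
a=[onz("top",p,z)for p,z in(((242.3,194),.085),((271,195),.085))];print("shorts",a,"yaw",np.arctan2(*(TUBE-a[0])[[1,0]])+np.pi/2)
for s in(1,-1):
    for n,p,o in(("lip",lip(0),R(PT,0,s)),("lip2",lip(2.1),R(PT,0,s)),("bar0",TUBE+u*.112,R(PT,0,s)),
      ("rest-45",SEAT+.04*r*(h+u),R(PS,-45,s)),("rest-30",SEAT+.04*r*(h+u),R(PS,-30,s)),("app",SEAT+.04*r*(h+u)+.06*u,R(PS,-45,s)),("hold",SEAT,R(PS,45,s)),("holdup",SEAT+.08*(u-h)*r,R(PS,45,s)),("pile",PILE,R(PP,0,s))):
        print(s,n,ctrl.ik(p,o))
E
```

```text
shorts [array([0.5257, 0.2691, 0.085 ]), array([0.5227, 0.1865, 0.085 ])] yaw 0.001649409521391254
1 lip [  5.3351  25.516  101.7354  -0.      52.7486 -82.946 ]
1 lip2 [  3.9979  29.3912  82.7235  -0.      67.8853 -84.2832]
1 bar0 [  4.7808  28.4981  96.3549  -0.      55.147  -83.5003]
1 rest-45 [  -7.5101   50.479    68.5719   -8.1263  105.2587 -100.0645]
1 rest-30 [  -8.7202   41.7711   79.2208   -6.1314   88.4416 -100.5517]
1 app [  -7.5101   46.5143   66.8447   -8.3934  110.8917 -100.9243]
1 hold [-33.5253  49.5594 149.3734 150.763   60.9253  77.0492]
1 holdup None
1 pile [ -34.7214   36.5052   98.0323   -0.       45.4624 -130.9094]
-1 lip [  5.3351  25.516  101.7354  -0.      52.7486  97.054 ]
-1 lip2 [ 3.9979 29.3912 82.7235 -0.     67.8853 95.7168]
-1 bar0 [ 4.7808 28.4981 96.3549 -0.     55.147  96.4997]
-1 rest-45 [ -7.5101  50.479   68.5719  -8.1263 105.2587  79.9355]
-1 rest-30 [-8.7202 41.7711 79.2208 -6.1314 88.4416 79.4483]
-1 app [ -7.5101  46.5143  66.8447  -8.3934 110.8917  79.0757]
-1 hold [ -33.5253   49.5594  149.3734  150.763    60.9253 -102.9508]
-1 holdup None
-1 pile [-34.7214  36.5052  98.0323  -0.      45.4624  49.0906]
```

```bash
sed -i 's/PT=-.03/PT=-.015/' h.py; python3 - <<'E'
from h import *
S=-1;h,l,u=frame(PT);o=R(PT,0,S)
off=-.008*h-.008*u
p=np.array(ctrl.current_tool_pos());ctrl.move_l(p+[0,0,.12],vel=.3)
ctrl.goto(lip(0)+off+u*.09,o);ctrl.command_gripper(.5)
print("c",ctrl.move_l(lip(0)+off,vel=.12,contact_N=8),ctrl.current_tool_pos(),lip(0)+off)
ctrl.command_gripper(0);print("w",ctrl.current_grip_width()*91,ctrl.current_grasp_force(),ctrl.current_contact_force(),ctrl.current_t())
cv2.imwrite("pics/s1.png",cv2.resize(ctrl.read_camera("side")[150:270,240:400],None,fx=5,fy=5))
E
```

```text
c False [0.4763 0.1046 0.1085] [0.476  0.1045 0.108 ]
w 19.944735721164726 29.982399344444275 [-0.592   3.7136  0.9276] 5.6
```

View pics/s1.png

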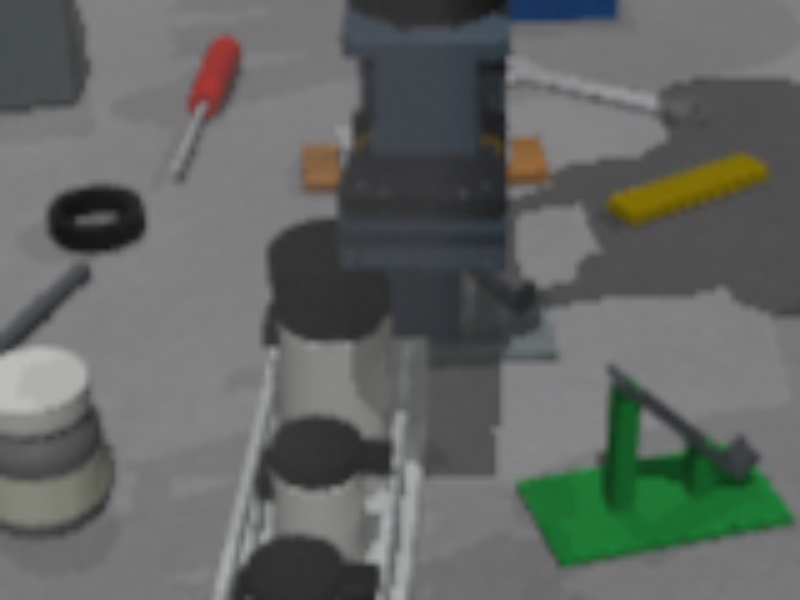

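The picture shows the fingers pinching the lip beside the dome, around (420,290) in the crop. The grip width of 19.9 mm confirms it. Next I swing the cap open.

```bash
python3 - <<'E'
from h import *
S=-1;h,l,u=frame(PT)
off=-.008*h-.008*u
for th in np.arange(.3,2.11,.3):
    ctrl.move_l(lip(th)+off,vel=.12);print(round(th,2),ctrl.current_contact_force())
ctrl.command_gripper(.5)
p=np.array(ctrl.current_tool_pos());ctrl.move_l(p+u*.05-h*.02,vel=.2)
ctrl.goto(TUBE+u*.22-h*.06,R(PT,0,S))
print(ctrl.current_t())
cv2.imwrite("pics/s2.png",cv2.resize(ctrl.read_camera("side")[150:270,240:400],None,fx=5,fy=5))
for x in (SEAT,):
  hs,ls,_=frame(PS)
  for al in(0,10,15,20,25,30,35,40):
    a=np.radians(al);z=np.sin(a)*hs-np.cos(a)*u
    print(al,ctrl.ik(x,R(PS,al,S)),ctrl.ik(x-.06*z,R(PS,al,S)))
for al in(-5,-10,-20,-25,-30,-35,-45):print(al,ctrl.ik(PILE,R(PP,al,S)))
E
```

```text
0.3 [0.9052 3.2352 0.3935]
0.6 [-1.1616  0.3274  2.7391]
0.9 [-1.707  -3.1566  6.2491]
1.2 [-2.2837 -6.6802  6.9088]
1.5 [ -0.2481 -10.265    3.5518]
1.8 [  0.2756 -14.1347   2.8252]
2.1 [  0.7672 -16.712    2.2231]
9.4833
0 [-14.1034  28.3916 108.0967  -0.      43.5118  72.287 ] [-14.1034  22.4755 104.746   -0.      52.7785  72.287 ]
10 [-16.749   26.0032 116.4738   7.3135  28.3313  63.4805] [-17.2785  18.4856 114.1815   5.7563  38.1187  64.8679]
15 [-18.3526  25.5737 120.7599  16.085   20.4486  53.5989] [-19.2828  17.1966 119.0259  11.4715  30.4137  57.8841]
20 [-20.1774  25.8451 125.1196  37.0935  13.2222  31.1449] [-21.6403  16.5872 123.9813  22.1767  22.7376  45.4945]
25 [-22.2515  27.0271 129.5669  86.5781  10.642  -20.2352] [-24.4226  16.9091 129.0855  45.143   16.2715  20.2684]
30 [-24.6026  29.4143 134.1278 126.8572  17.1823 -63.0398] [-27.7143  18.5592 134.4073  87.1008  15.0862 -24.7889]
35 [-27.256   33.4364 138.8514 142.0976  28.6203 -81.7363] [-31.6119  22.2197 140.0866 120.8311  22.659  -62.935 ]
40 [-30.2291  39.7577 143.8422 148.3616  43.029  -92.9372] [-36.2178  29.27   146.4761 136.6074  36.8172 -85.4529]
-5 [-32.7012  37.9501  94.3431  -3.9998  51.6704  53.7007]
-10 [-30.8631  39.6861  90.6195  -7.0944  57.9034  57.1534]
-20 [-27.6981  43.8672  83.1259 -11.6929  70.2051  61.7525]
-25 [-26.3511  46.2421  79.3818 -13.5361  76.2146  63.2446]
-30 [-25.1472  48.7667  75.6559 -15.2188  82.1101  64.3369]
-35 [-24.0765  51.4151  71.9605 -16.8145  87.8834  65.0921]
-45 [-22.2977  56.9933  64.7127 -19.9676  99.0397  65.741 ]
```

View pics/s2.png

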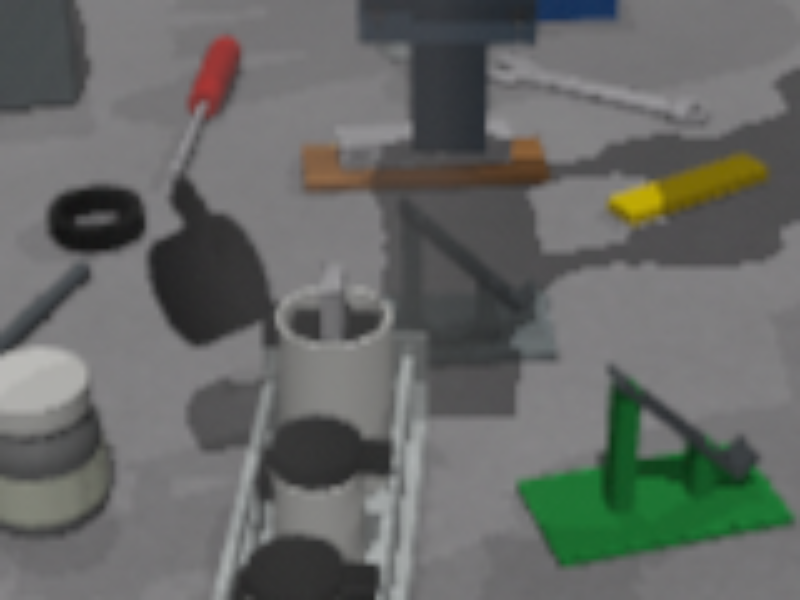

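The picture shows the cap wide open, leaning back at crop (200,270). The bar's end stands in the tube mouth at (332,285), and the rest is clear. The sideways force grew during the swing, which suggests my tube yaw is slightly off, so I'll measure again from the top view.

```bash
python3 - <<'E'
from h import *
q=np.array(ctrl.current_q());q[0]-=35;ctrl.movej(q)
t=ctrl.read_camera("top");cv2.imwrite("pics/t3full.png",t)
cv2.imwrite("pics/t3.png",cv2.resize(t[150:230,270:370],None,fx=7,fy=7,interpolation=cv2.INTER_CUBIC));print(ctrl.current_t())
E
```

```text
10.6917
```

View pics/t3.png

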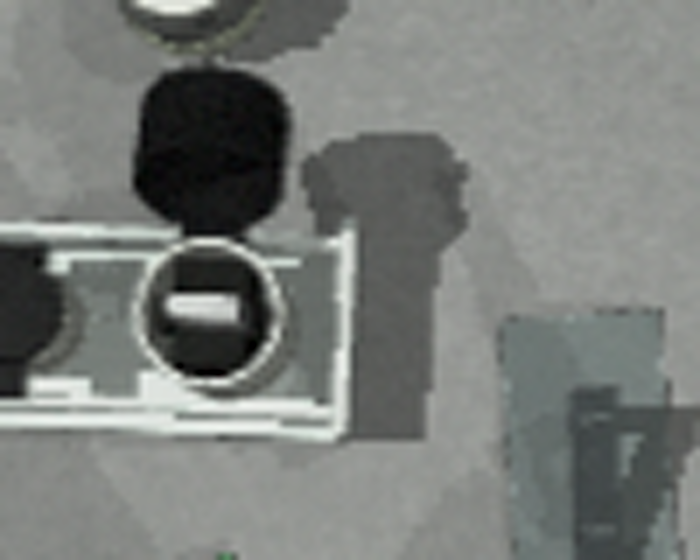

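The picture shows the bar's end at crop (202,307) and the rim circle at (213,314). The bar's long edge is tilted about -0.035 rad.

```bash
python3 - <<'E'
from h import *
tc=lambda x,y:((x+.5)/7-.5+270,(y+.5)/7-.5+150)
t=cv2.imread("pics/t3full.png")
k=np.zeros(t.shape[:2],np.uint8);x0,y0,x1,y1=292,189,306,198
k[y0:y1,x0:x1]=(t[y0:y1,x0:x1].min(2)>90);M=cv2.moments(k,True);u=(M["m10"]/M["m00"],M["m01"]/M["m00"])
print(u,"bar top",onz("top",u,.138),"hand",onz("top",tc(202,307),.138),"rim",onz("top",tc(213,314),.11))
a=onz("top",tc(165,305.5),.138);b=onz("top",tc(240,308),.138);print(a-b,"yaw",-np.arctan2(a[0]-b[0],a[1]-b[1]))
E
```

```text
(298.475, 193.45) bar top [0.5221 0.1026 0.138 ] hand [0.5221 0.1028 0.138 ] rim [0.522  0.1011 0.11  ]
[0.001  0.0292 0.    ] yaw -0.03476274566788959
```

```bash
sed -i 's/^TUBE.*/TUBE=np.array([.5245,.1025,0]);PT=-.035/' h.py; python3 - <<'E'
from h import *
S=-1;h,l,u=frame(PT);r=2**-.5
B=np.array([.5223,.1026,0])
ctrl.goto(B+u*.21-h*.02,R(PT,0,S))
ctrl.move_l(B+u*.165,vel=.15)
print("c",ctrl.move_l(B+u*.113,vel=.08,contact_N=6),ctrl.current_tool_pos())
ctrl.command_gripper(0);print("w",ctrl.current_grip_width()*91,ctrl.current_contact_force())
p=np.array(ctrl.current_tool_pos())
ctrl.move_l(p+u*.125,vel=.12);print(ctrl.current_contact_force(),ctrl.current_grip_width()*91)
hs,ls,_=frame(PS);n=(u-hs)*r;up=(u+hs)*r
A=SEAT+.035*up+.03*n+.008*up
ctrl.goto(A+u*.09,R(PS,-45,S))
print(ctrl.current_t(),ctrl.current_tool_pos(),ctrl.current_contact_force())
ctrl.move_l(A,vel=.12)
print(ctrl.current_t(),ctrl.current_contact_force(),ctrl.current_grip_width()*91)
cv2.imwrite("pics/s4.png",cv2.resize(ctrl.read_camera("side")[150:270,260:420],None,fx=5,fy=5,interpolation=cv2.INTER_CUBIC))
E
```

```text
c False [0.5226 0.1027 0.1134]
w 27.836436434362312 [0.1495 0.8166 3.5945]
[-0.0575  0.4533 -2.7136] 27.727613842128203
15.4583 [ 0.4728 -0.0541  0.2099] [-0.3341  1.1239 -1.1346]
16.3583 [ 0.6598 -0.7079 -1.4294] 27.444843050061
```

View pics/s4.png

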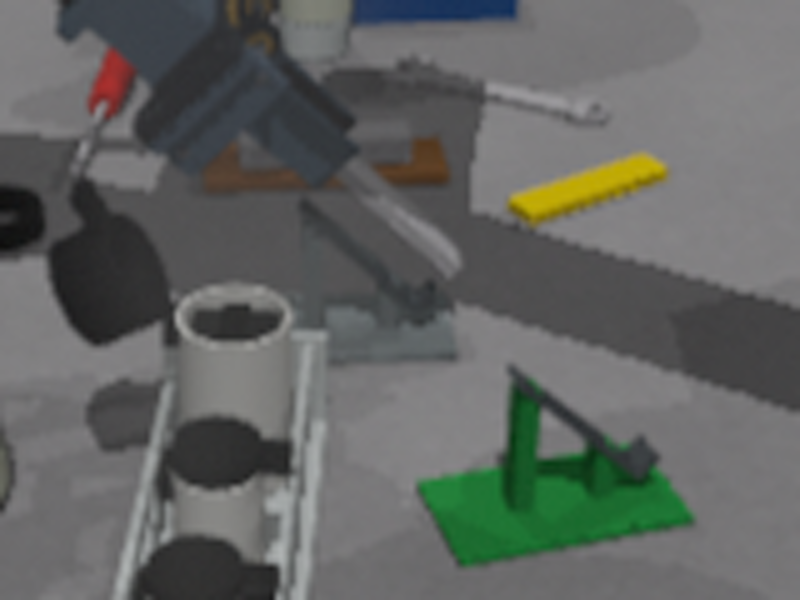

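The bar is held parallel to the rail, just above it, with its lower end at crop (455,265) and the ledge at (430,295). Next I lower it onto the rail and slide it to the ledge.

```bash
python3 - <<'E'
from h import *
hs,ls,u=frame(PS);r=2**-.5;n=(u-hs)*r;up=(u+hs)*r
T=SEAT+.035*up
def dev():
    d=np.array(ctrl.current_tool_pos())-T;return np.array([d@up,d@ls,d@n])*1e3
p=np.array(ctrl.current_tool_pos())
print(ctrl.move_l(p-.036*n,vel=.04,contact_N=4),dev(),ctrl.current_contact_force())
p=np.array(ctrl.current_tool_pos())
print(ctrl.move_l(p-.018*up,vel=.04,contact_N=5),dev(),ctrl.current_contact_force(),ctrl.current_t())
cv2.imwrite("pics/s5.png",cv2.resize(ctrl.read_camera("side")[170:250,300:380],None,fx=7,fy=7,interpolation=cv2.INTER_CUBIC))
E
```

```text
True [7.9387 0.0417 1.255 ] [-0.3802 -0.1491  3.3805]
True [5.1308 0.0134 1.3668] [ 2.0042 -0.0957  3.8002] 17.3417
```

View pics/s5.png

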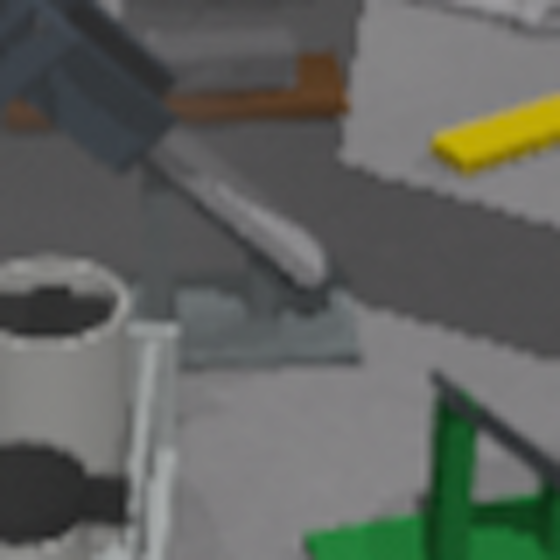

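The bar lies on the rail with its lower end close to the ledge, at about crop (318,285). I'll push a little more to seat it, then let go.

```bash
python3 - <<'E'
from h import *
hs,ls,u=frame(PS);r=2**-.5;n=(u-hs)*r;up=(u+hs)*r
T=SEAT+.035*up
def dev():
    d=np.array(ctrl.current_tool_pos())-T;return np.array([d@up,d@ls,d@n])*1e3
p=np.array(ctrl.current_tool_pos())
print(ctrl.move_l(p-.012*up,vel=.02,contact_N=8),dev(),ctrl.current_contact_force())
ctrl.command_gripper(.5);ctrl.sleep(.3);print(dev(),ctrl.current_contact_force(),ctrl.current_t())
cv2.imwrite("pics/s6.png",cv2.resize(ctrl.read_camera("side")[170:250,300:380],None,fx=7,fy=7,interpolation=cv2.INTER_CUBIC))
ctrl.move_l(np.array(ctrl.current_tool_pos())+.09*up,vel=.2)
t=ctrl.read_camera("top");cv2.imwrite("pics/t6full.png",t);s=ctrl.read_camera("side");cv2.imwrite("pics/s6full.png",s)
a=cv2.resize(s[170:250,310:370],None,fx=6.5,fy=6.5,interpolation=cv2.INTER_CUBIC);b=cv2.resize(t[180:260,325:385],None,fx=6.5,fy=6.5,interpolation=cv2.INTER_CUBIC)
cv2.imwrite("pics/c6.png",np.hstack([a,b]));print(a.shape,ctrl.current_t())
E
```

```text
True [ 5.0755 -0.0016  1.3303] [2.8245 0.9381 6.889 ]
[4.795  0.0249 1.3393] [-0.8379 -0.0154  0.1326] 18.3833
(520, 390, 3) 19.1333
```

View pics/c6.png

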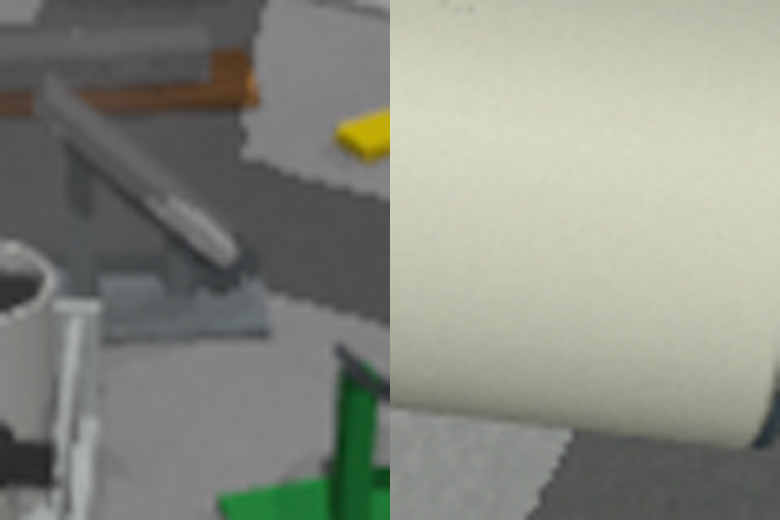

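The picture (left half) shows the bar lying along the rail, its lower end at the ledge at (240,255); the arm hides the top view. I've used all ten pictures, so from here I work from numbers only. I'll move the arm aside and locate the bar by differencing against the first top image.

```bash
python3 - <<'E'
from h import *
hs,ls,u=frame(PS)
ctrl.move_l(np.array(ctrl.current_tool_pos())+.08*u,vel=.25)
q=np.array(ctrl.current_q());q[0]-=50;ctrl.movej(q)
t=ctrl.read_camera("top");cv2.imwrite("pics/t7full.png",t);print(ctrl.current_t())
t0=cv2.imread("pics/top0.png")
d=np.abs(t.astype(int)-t0).max(2)[195:250,340:375]
k=(d>30).astype(np.uint8)
g=t.min(2)[195:250,340:375]
print("\n".join("".join("#" if v else "." for v in row) for row in k))
c=max(cv2.findContours(k,cv2.RETR_EXTERNAL,cv2.CHAIN_APPROX_NONE)[0],key=cv2.contourArea)
R_=cv2.minAreaRect(c);print(R_, onz("top",np.array(R_[0])+[340,195],.0725))
x,y=np.array(R_[0]).astype(int);print(g[y-16:y+18:3,x-8:x+9])
E
```

```text
21.4
...................................
...................................
...................................
...................................
...................................
...................................
...................................
...........########................
...........#####..#........########
...........#####..#........########
...........########.......#########
...........########.......#########
...........##########.....####.####
...........##########..........####
...........##########..........####
...........##########.........#####
...........##########.........#####
...........##########.........####.
...........##########.........###..
...........##########........####..
...........##########.......#####..
...........##########.......#####..
...........##########.......####...
...........##########......####....
...........##########......####....
...........##########....#.####....
...........##########....#.####....
...........##########....#.###.....
...........##########...##.##......
...........##########...#####......
...........####
[... 1098 characters left out ...]
147 146 149 151 156 113 114 112 107  78  90  88  87  83  85]
 [153 152 148 147 147 153 155  69  69  69  71  78  85  85  83  84  86]
 [154 153 147 145 149 151 151  69  69  70  73  80  87  81  83  84  87]
 [151 151 148 146 147 152 155  71  72  71  76  90  84  86  85  86  83]
 [152 152 148 144 147 151 151  70  73  70  70  71  67  86  85  81 100]
 [152 150 147 147 145 149 140  69  73  71  70  71  68  86  84  97 138]
 [152 151 147 147 146 148 140  67  73  69  70  73  77  99 137 137 139]
 [153 150 148 142 143 146 140  68  68  71  71  80 102  99 140 136 138]
 [150 150 145 143 142 148 141  73  71  71  80 115 118 100 140 137 136]
 [ 80  66  68  67  69  72  84 116 114 115 115 118 108  96 139 138 137]]
```

```bash
python3 - <<'E'
from h import *
a=onz("top",(355.3,201.5),.108);b=onz("top",(356,232.5),.030)
print(a,b,"seat est",a[:2]-[.0459,0],b[:2]+[.0459,0],"mid",(a+b)/2)
print("mid ray",onz("top",(355.6,217),.0725))
E
```

```text
[ 0.5022 -0.0532  0.108 ] [ 0.4157 -0.0586  0.03  ] seat est [ 0.4563 -0.0532] [ 0.4616 -0.0586] mid [ 0.4589 -0.0559  0.069 ]
mid ray [ 0.4602 -0.0556  0.0725]
```

```bash
python3 - <<'E'
from h import *
S=-1;hs,ls,u=frame(PS);r=2**-.5;n=(u-hs)*r;up=(u+hs)*r
C=np.array([.463,-.0557,.0695]);o=R(PS,15,S);z=o[:,2]
G=C-.0099*up+.0035*n
print(ctrl.ik(G-.10*z,o))
ctrl.goto(G-.10*z,o);ctrl.command_gripper(.5)
print("c",ctrl.move_l(G,vel=.12,contact_N=6),(np.array(ctrl.current_tool_pos())-G)*1e3,ctrl.current_contact_force())
ctrl.command_gripper(0);print("w",ctrl.current_grip_width()*91,ctrl.current_contact_force(),ctrl.current_t())
p=np.array(ctrl.current_tool_pos())
ctrl.move_l(p+.025*n,vel=.06);print(ctrl.current_grip_width()*91,ctrl.current_contact_force())
ctrl.move_l(p+.025*n+.10*u,vel=.15)
cv2.imwrite("pics/s8.png",ctrl.read_camera("side"))
print(ctrl.current_grip_width()*91,ctrl.current_contact_force(),ctrl.current_wrist_torque(),ctrl.current_t())
E
```

```text
[-20.7299  11.6857 118.6866  10.3661  36.3573  58.0176]
c False [ 0.0372 -0.0475  0.3844] [-1.2577  0.9866  0.771 ]
w 27.195189226418385 [0.5055 1.2379 6.2958] 24.5917
27.357958912343637 [-0.4081 -0.0994 -2.438 ]
27.43846095217246 [-0.0966  0.5171 -3.4964] [-0.0036  0.2768  0.0165] 26.025
```

```bash
python3 - <<'E'
from h import *
S=-1;h,l,u=frame(PP);o=R(PP,-30,S)
T=PILE+.005*u-.0099*h+.0035*u
ctrl.goto(T+.09*u,o);print(ctrl.current_grip_width()*91,ctrl.current_contact_force(),ctrl.current_t())
ctrl.move_l(T+.02*u,vel=.12)
cv2.imwrite("pics/s9.png",ctrl.read_camera("side"))
print("c",ctrl.move_l(T-.004*u,vel=.025,contact_N=3),(np.array(ctrl.current_tool_pos())-T)*1e3,ctrl.current_contact_force(),ctrl.current_wrist_torque(),ctrl.current_t())
# side view: outline of bright bar near end of approach (ascii)
s=cv2.imread("pics/s9.png");g=s.min(2)[165:192:1,295:360]
for row in g: print("".join(" .:-=+*#%@"[min(9,v//26)] for v in row))
E
```

```text
27.588784031233757 [-0.5591  0.3452 -1.8726] 26.9
c True [-0.1712  0.0685  0.0722] [1.4585 0.4572 7.3331] [ 0.0464 -0.0069  0.0187] 28.4333
:::::::::::::::::-----:::::::.:.:...:::::::--------------::--::-=
:::::::::::--::-------:::.::.:::::..::----------:::::--------====
::::::---------------:::::.:.:.::...:-----------::::::::::---++++
::-----------::::::::::-:::::::::....:-----------:::::::::::-=+++
------------::::::--------:::::::..::------------:::::::::::-=---
--------------------------::::::.:::---------::-::--------:-====-
--------------------------:::::.::------------::-----------======
---------------------------:::::::------------------------=======
--------------:-------------::::-------------------------=++=====
--------------:-----------------------------------------=+++=====
---------------------------------------------------------==++++==
=---------------::::::---------------:::------------::-----=++++=
=------------:::::::::::::::::::::::::::-------:::::::------=====
=---------::::::::-----:::::::::--::::-:-----:::.....:---------=+
=====-::::::::------------------------::::::::::.....::---------=
=====-:::::::---:::-----------::------:::-::::::......:---:------
=====-:::::::---::-------:----::----::::::::::-:......:----------
=====-:::::.::---------------::::::::::::::::::.......::--:--::::
=====-::::::::::::::::::::::::::::::..................::---:-:::-
=====-::::::::::::::..:::::::::........................:--::-::::
=====-:::::::::.::..:::::::::::::......................:---:---::
=====-:::::::::..:.:::::::::::::::....................:::::::::::
=====-::::::::::::::::::::::-------------:::::::::::::::::-::::::
======----------------------=============---:::::::::::--::::::::
=========================---================---::::::::::::::::::
========================----===================-:::::::::::::::::
========================--:--=====================-:::-::::--:-::
```

Contact came at exactly the expected height, so the bar is flat on the pile. I'll let go, back off, and check the placing with the top camera.

```bash
python3 - <<'E'
from h import *
S=-1;z=R(PP,-30,S)[:,2];u=np.array([0,0,1.])
ctrl.command_gripper(.5);ctrl.sleep(.2);print(ctrl.current_contact_force())
p=np.array(ctrl.current_tool_pos());ctrl.move_l(p-.07*z,vel=.15)
ctrl.move_l(p-.07*z+.12*u,vel=.3)
h=frame(PT)[0]
ctrl.goto(lip(1.95)-.008*h+u*.07,R(PT,0,S))
t=ctrl.read_camera("top");cv2.imwrite("pics/t10full.png",t);print(ctrl.current_t())
for n,im,zz in(("before",cv2.imread("pics/top0.png"),.03),("now",t,.04)):
    hsv=cv2.cvtColor(im,cv2.COLOR_BGR2HSV);k=np.zeros(im.shape[:2],np.uint8)
    k[170:250,405:445]=((hsv[...,1]<40)&(hsv[...,2]>170))[170:250,405:445]
    br=np.zeros_like(k);br[170:250,405:445]=((hsv[...,1]>60))[170:250,405:445]
    hull=cv2.convexHull(cv2.findNonZero(br));m=np.zeros_like(k);cv2.fillConvexPoly(m,hull,1);k&=m
    c=max(cv2.findContours(k,cv2.RETR_EXTERNAL,cv2.CHAIN_APPROX_NONE)[0],key=cv2.contourArea)
    r=cv2.minAreaRect(c);mo=cv2.moments(c);P=np.array([onz("top",q,zz) for q in cv2.boxPoints(r)])
    e=sorted([P[1]-P[0],P[2]-P[1]],key=np.linalg.norm)[1];e*=np.sign(e[0])
    print(n,r,"c",P.mean(0),"mom",onz("top",(mo["m10"]/mo["m00"],mo["m01"]/mo["m00"]),zz),np.linalg.norm(e),np.arctan2(e[1],e[0]))
E
```

```text
[ 0.2343  0.1274 -0.0106]
31.7
before ((424.69268798828125, 209.7464599609375), (39.858394622802734, 8.827396392822266), 82.23483276367188) c [ 0.4834 -0.2628  0.03  ] mom [ 0.4833 -0.2629  0.03  ] 0.11829447361763679 0.11549756514156612
now ((427.63848876953125, 203.60772705078125), (21.20993995666504, 2.604729175567627), 82.87498474121094) c [ 0.5008 -0.2696  0.04  ] mom [ 0.5075 -0.2693  0.04  ] 0.06256659965020762 0.10422100063598896
```

```bash
python3 - <<'E'
from h import *
t=cv2.imread("pics/t10full.png")
hsv=cv2.cvtColor(t,cv2.COLOR_BGR2HSV)[178:244,405:443]
for i,(a,b) in enumerate(zip(hsv[...,1],hsv[...,2])): print(178+i,"".join("b" if s>70 else "%x"%min(15,v//16) for s,v in zip(a,b)))
E
```

```text
178 65444444444555555555555555579999999999
179 55544444444455555555555555569999999999
180 55544445545544444445455555569999999999
181 55544444455444444444545555569999999999
182 5555444444444443434bbbbb55569999999999
183 555445444bbbbbbbbbbbbbbb55569999999999
184 555444bbbbbbbbbbbbbbbbbbb5569999999999
185 555443bbbbbbbbbbbbbbbbbbb5569999999999
186 555543bbbbbbbbbbbbbbbbbbb5569999999999
187 555543bbbbbbbbbbbbbbbbbbb5699999999999
188 555544bbbbbbbbbbbbbbbbbbb4699999999999
189 555544bbbbbbbbbbbbbbbbbbb5699999999999
190 5555433bbbbbbbbb5556666bb5699999999999
191 5555443bbbbb4589887778abb5699999999999
192 5555444bbbbb357787777777b5699998999999
193 5555443bbbbb3587777778b7bb699999998999
194 5555443bbbbb347777778bb9bb699999999999
195 5555543bbbbb346777778cb9bb699999999999
196 5555544bbbbb335777778ccbbb599999999999
197 5555544bbbbb4357877778cbbb569899999899
198 99999877bbbbb347777778babb469989999999
199 99999887bbbbb34777778bcabb569999999999
200 99999887bbbbb34877778bcabb569999999999
201 99999887bbbbb45877778bbb7bb69999999999
202 99999987bbbbb547787778cb8bb69999999999
203 99999987bbbbb44677777
[... 1037 characters left out ...]
7bbb55555569
228 99999999887bbbbbb57777777777bb55555557
229 99999999987bbbbbb46777777776bb45555556
230 85555555554bbbbbb46777777788bb55555556
231 55555555553bbbbbbb566bbbbbbbbb56556556
232 555555555544bbbbbbbbbbbbbbbbbb56565556
233 555555555543bbbbbbbbbbbbbbbbbbb6666556
234 555555556543bbbbbbbbbbbbbbbbbbb5555656
235 555555555554bbbbbbbbbbbbbbbbbbb5556556
236 555555555553bbbbbbbbbbbbbbbbbbb6555556
237 555555555554bbbbbbbbbbbbbbbbbbb5555556
238 555555555554bbbbbbbbbbbb55555555555556
239 5555555555544bb55655555555555555556555
240 55555555555555555555556555555555555555
241 55555555555555555555555555555555555556
242 55555555555555555555555555655555555556
243 55555555555555555555555555555555655556
```

```bash
python3 - <<'E'
from h import *
print(onz("top",(425.3,210.5),.04),onz("top",(424.69,209.75),.03))
S=-1;h,l,u=frame(PT);off=-.008*h-.008*u;ctrl.command_gripper(.6)
print("c",ctrl.move_l(lip(1.95)+off,vel=.12,contact_N=8),(np.array(ctrl.current_tool_pos())-lip(1.95)-off)*1e3)
ctrl.command_gripper(0);print("w",ctrl.current_grip_width()*91,ctrl.current_contact_force(),ctrl.current_t())
E
```

```text
[ 0.4804 -0.2623  0.04  ] [ 0.4831 -0.2628  0.03  ]
c False [0.3973 0.0475 0.6006]
w 18.7244514603574 [ 0.3313 -1.6387  1.2359] 33.5167
```

The bar's centre is about 3 mm from the pile's centre, which is fine. The fingers hold the lip again, so I'll swing the cap shut and press it.

```bash
python3 - <<'E'
from h import *
S=-1;h,l,u=frame(PT);off=-.008*h-.008*u
for th in (1.65,1.35,1.05,.75,.45,.2,0.,-.04):
    ctrl.move_l(lip(th)+off,vel=.12);print(th,ctrl.current_contact_force(),round(ctrl.current_grip_width()*91,1))
ctrl.command_gripper(.5)
ctrl.move_l(lip(0)+off+u*.08,vel=.25);ctrl.command_gripper(0)
for d in(-.018,-.040):   # dome's lip side, then the lip itself
    P=TUBE+h*d
    ctrl.goto(P+u*.185,R(PT,0,S))
    print("press",d,ctrl.move_l(P+u*.108,vel=.04,contact_N=20),ctrl.current_tool_pos(),ctrl.current_contact_force())
    p=np.array(ctrl.current_tool_pos());ctrl.move_l(np.r_[p[:2],.2],vel=.2)
print(ctrl.current_t())
E
```

```text
1.65 [ 3.56   -1.336   7.4636] 18.5
1.35 [-0.2568 -0.0061 -0.8879] 0.6
1.05 [0.0668 0.2564 0.9873] -0.0
0.75 [ 0.7718 -0.4019  0.7922] 0.5
0.45 [ 0.9325 -0.344   0.9407] 0.2
0.2 [ 0.7026 -0.8015 -0.0532] 0.7
0.0 [ 0.0692 -0.3088  0.6203] 0.3
-0.04 [-0.5235  0.2599 -0.0249] 0.4
press -0.018 True [0.5066 0.1031 0.1099] [-2.8916 -0.6488 16.25  ]
press -0.04 True [0.4846 0.1039 0.1099] [-4.5704 -0.3054 15.1322]
43.375
```

The lip slipped out at about 1.65 rad, so the cap is still open. I'll push it over from behind with shut fingers instead, then press it.

```bash
python3 - <<'E'
from h import *
S=-1;h,l,u=frame(PT);o=R(PT,0,S)
f=lambda th,e=0:lip(th)+.004*(np.sin(th)*h+np.cos(th)*u)+h*(.016*np.sin(th)+e)
ctrl.goto(f(2.1,.02)+u*.07,o)
print(ctrl.move_l(f(2.1,.02),vel=.15,contact_N=10),ctrl.current_contact_force())
for th in (2.1,1.8,1.5,1.2,.9,.6,.3,0.05):
    c=ctrl.move_l(f(th),vel=.1,contact_N=25);print(th,c,ctrl.current_contact_force())
    if c:break
else:
    p=np.array(ctrl.current_tool_pos());ctrl.move_l(p+u*.07,vel=.25)
    P=TUBE-h*.015;ctrl.goto(P+u*.19,o)
    print("press",ctrl.move_l(P+u*.125,vel=.04,contact_N=20),ctrl.current_tool_pos(),ctrl.current_contact_force())
    p=np.array(ctrl.current_tool_pos());ctrl.move_l(np.r_[p[:2],.2],vel=.2)
print(ctrl.current_t())
E
```

```text
False [ 1.5279 -0.1423  0.2468]
2.1 False [ 0.9741 -0.5003 -0.2816]
1.8 False [ 0.1123  0.437  -0.1173]
1.5 False [ 0.366   0.2319 -0.1223]
1.2 False [ 0.1777  0.9992 -0.2504]
0.9 True [ 0.8089 -1.2235 13.5075]
46.325
```

```bash
python3 - <<'E'
from h import *
p=np.array(ctrl.current_tool_pos());h,l,u=frame(PT);d=p-TUBE;print("rel",d@h,d@l,d@u)
ctrl.move_l(p+u*.06,vel=.25)
q=np.array(ctrl.current_q());q[0]-=30;ctrl.movej(q);print(ctrl.current_t())
s=ctrl.read_camera("side");t=ctrl.read_camera("top")
for n,th in(("lip",2.1),("lip",1.8),("lip",1.5),("lip",1.2),("lip",.9)):
    c=ctrl.camera_params("side");T=np.linalg.inv(np.array(c["pose"]));x=T[:3,:3]@lip(th)+T[:3,3];print(th,c["fx"]*x[0]/-x[2]+c["cx"],c["cy"]-c["fy"]*x[1]/-x[2])
m=s.max(2)[170:240,265:335]
for i,r in enumerate(m[::2]):print(170+2*i,"".join("#" if v<62 else "." if v<170 else "o" for v in r))
m=t.max(2)[150:215,280:320]
for i,r in enumerate(m[::2]):print(150+2*i,"".join("#" if v<45 else "." if v<170 else "o" for v in r))
E
```

```text
rel 0.023247967585021824 0.00015978306279256464 0.18054103575831812
47.8333
2.1 276.23805401785023 191.1012174646798
1.8 283.83425583743593 187.8608311212601
1.5 292.444267656411 186.82663439661926
1.2 301.22153740309375 188.12357924418225
0.9 309.2931625420791 191.62227782509817
170 ......................................................................
172 ......................................................................
174 ......................................................................
176 ......................................................................
178 ......................................................................
180 ......................................................................
182 ......................................................................
184 ......................................................................
186 .........................................##...........................
188 #.........................####.........####...........................
190 ###......................#########....####.......................
[... 2590 characters left out ...]
##############...........
186 oooooooo.#####################..........
188 .........#####.##############...........
190 ..........o..##############.............
192 .............##############.............
194 .........o..#################...........
196 .........o..#####.........##............
198 ..........o....#############.o..........
200 ...........o...###########............oo
202 ............oo.#########..............oo
204 ooo.......ooooooooooooo...............oo
206 ooooo....oooooooooo...................oo
208 ......oooooooooooooooooooooooooooooooooo
210 oooooooooooooooooooooooooooooo.......oo.
212 ................................oooooo..
214 ........................................
```

The black mask shows the cap is now at about 1.1 rad: the lip end is at side pixel (307,187). It's past upright, so I can press it down from above, following the lip's arc.

```bash
python3 - <<'E'
from h import *
S=-1;h,l,u=frame(PT);o=R(PT,0,S)
f=lambda th:lip(th)+.004*(np.sin(th)*h+np.cos(th)*u)-h*.004
ctrl.goto(f(1.1)-h*.004+u*.06,o)
for th in (1.0,.85,.7,.55,.4,.25,.1,0.0):
    c=ctrl.move_l(f(th),vel=.1,contact_N=25);print(th,c,ctrl.current_tool_pos(),ctrl.current_contact_force())
    if c and th>.3:break
else:
    p=np.array(ctrl.current_tool_pos());ctrl.move_l(p+u*.08,vel=.25)
    P=TUBE-h*.015;ctrl.goto(P+u*.19,o)
    print("press",ctrl.move_l(P+u*.125,vel=.04,contact_N=20),ctrl.current_tool_pos(),ctrl.current_contact_force())
    p=np.array(ctrl.current_tool_pos());ctrl.move_l(np.r_[p[:2],.22],vel=.2)
print(ctrl.current_t())
E
```

```text
1.0 True [0.5182 0.1019 0.187 ] [-12.9363  -0.2854  25.6113]
49.5667
```

Pressing on the lip's end jams through the hinge. Instead I'll push on the dome's flat top face from the hinge side and roll it over.

```bash
python3 - <<'E'
from h import *
S=-1;h,l,u=frame(PT);o=R(PT,0,S);H=TUBE+.031*h+.110*u
def f(t,e=0):
    c,s=np.cos(t),np.sin(t);return H+h*(-.052*c+.033*s+.016*min(1,t/.6)+e)+u*(.052*s+.033*c)
p=np.array(ctrl.current_tool_pos());ctrl.move_l(p+u*.03,vel=.3)
ctrl.move_l(f(1.6,.012)+u*.055,vel=.3)
print(ctrl.move_l(f(1.6,.012),vel=.15,contact_N=10),ctrl.current_contact_force())
for th in (1.4,1.2,1.0,.8,.6,.45,.3,.15,0.0):
    c=ctrl.move_l(f(th),vel=.1,contact_N=20);d=np.array(ctrl.current_tool_pos())-H;print(th,c,np.array([d@h,d@u]),ctrl.current_contact_force())
    if c and th>.3:break
else:
    p=np.array(ctrl.current_tool_pos());ctrl.move_l(p+u*.03,vel=.25)
    P=TUBE-h*.015;ctrl.move_l(P+u*.17,vel=.2)
    print("press",ctrl.move_l(P+u*.125,vel=.04,contact_N=20),ctrl.current_tool_pos(),ctrl.current_contact_force())
    p=np.array(ctrl.current_tool_pos());ctrl.move_l(np.r_[p[:2],.2],vel=.2)
print(ctrl.current_t())
E
```

```text
False [-0.2586  0.3556  0.3356]
1.4 False [0.0401 0.0579] [0.1196 0.6798 0.6134]
1.2 False [0.0281 0.0607] [ 0.5525 -0.0219  0.1562]
1.0 False [0.0159 0.0616] [ 0.3481 -0.1557 -0.2926]
0.8 False [0.0036 0.0602] [ 0.282  -0.3768  0.4009]
0.6 False [-0.0082  0.0566] [0.2273 0.0549 0.6274]
0.45 False [-0.0204  0.0524] [ 0.6092  0.2605 -0.6421]
0.3 False [-0.0318  0.047 ] [ 0.3616 -0.2411  0.5263]
0.15 False [-0.0424  0.0405] [-0.0712 -0.5191  0.1127]
0.0 True [-0.0446  0.0375] [-2.2774 -3.7538 29.9316]
press True [0.5094 0.1031 0.1478] [-5.9863 -0.7774 23.5458]
54.95
```

The cap is down: contact at z = 0.1478 m against 0.148 m when shut. I'll give the lip one check press, clear the arm and re-check the pile.

```bash
python3 - <<'E'
from h import *
S=-1;h,l,u=frame(PT);o=R(PT,0,S)
P=TUBE-h*.052
ctrl.move_l(P+u*.18,vel=.2)
print("lip",ctrl.move_l(P+u*.112,vel=.05,contact_N=15),ctrl.current_tool_pos(),ctrl.current_contact_force())
p=np.array(ctrl.current_tool_pos());ctrl.move_l(np.r_[p[:2],.28],vel=.25)
q=np.array(ctrl.current_q());q[0]+=40;ctrl.movej(q)
t=ctrl.read_camera("top");print(ctrl.current_t(),ctrl.current_contact_force())
hsv=cv2.cvtColor(t,cv2.COLOR_BGR2HSV);k=np.zeros(t.shape[:2],np.uint8)
k[175:245,408:440]=((hsv[...,1]<40)&(hsv[...,2]>185))[175:245,408:440]
c=max(cv2.findContours(k,cv2.RETR_EXTERNAL,cv2.CHAIN_APPROX_NONE)[0],key=cv2.contourArea)
r=cv2.minAreaRect(c);Q=np.array([onz("top",x,.04) for x in cv2.boxPoints(r)]);e=sorted([Q[1]-Q[0],Q[2]-Q[1]],key=np.linalg.norm)
v=e[1]*np.sign(e[1][0]);print(Q.mean(0),[np.linalg.norm(x) for x in e],np.arctan2(v[1],v[0]))
E
```

```text
lip True [0.4723 0.1043 0.1187] [-7.0369 -0.8889 28.6516]
58.525 [ 0.2998 -1.0287 -0.2295]
[ 0.4808 -0.2624  0.04  ] [np.float64(0.02586450649842445), np.float64(0.11809466111701238)] 0.09699073198425073
```

```bash
python3 -c "
from bench import ctrl
print(ctrl.sign_off())"
```

```text
the job is handed in; nothing more can be done
None
```

I handed the job in at about 58.5 s, and `sign_off` returned no verdict: by my own checks the bar lies flat on the pile about 2.5 mm off centre and 0.02 rad out of line, after lying let go on the sloping rest, and the tall tube's cap is pressed shut.

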